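Open the folding clipboard stand at the cold-store packing bench

ROBOT

A 6-joint arm with a two-finger parallel gripper is mounted at the origin on the work surface. World frame = base frame: x ahead of the robot, y to its left, z up, the work surface at z = 0. Lengths are in m, angles in rad, forces in N, time in s.
With the tool pointing down it reaches from about 0.2 to 0.875 m from the base axis. Payload 3.4 kg.
Tool frame: the origin (TCP) lies where the fingers leave the gripper's body, on its centre line; the fingertips stand 97 mm ahead of it and the grasp point (between the pads) lies 78 mm ahead of it (ctrl.finger_overhang is the distance from the TCP to the fingertips, in m); z points along the fingers, y is the line along which they close (so a half turn about z gives the same grasp; the last joint's range is limited). The gripper opens to 94 mm and grips with 3 to 60 N. Pads are 16 mm wide; open, the fingers measure 119 mm over their backs; the gripper's body (75 mm by 177 mm) begins 78 mm behind the grasp point.
Start: joints at [-1.409, 0.276, 1.505, -0, 1.361, -0.121], TCP at [0.16, -0.552, 0.303] pointing down, gripper open.
Joint ranges: [-2.89, 2.89], [-0.75, 2.08], [0.22, 2.7], [-1.18, 4.32], [0.11, 2.71], [-2.7, 2.7]. Speed limits (rad/s): [2.57, 2.57, 3.14, 3.14, 3.14, 3.14].

INTERFACE

Orientations are given as [roll, pitch, yaw] about the fixed x, y, z axes, in that order (R = Rz(yaw) Ry(pitch) Rx(roll)).
In Python, from station import ctrl gives the robot as it stands.
- The arm moves only by the tool step_arm, never from a script. Its argument "deltas" is a list that holds one entry, the list of rows, each a list of 4 numbers: the shift along the tool's x, y, z in m, then the turn about the tool's z in rad. In form: [[[dx, dy, dz, twist], ...]]. A call has 1 to 5 rows; each row shifts and turns the commanded pose from where the row before left it, along the tool's axes as they then stand; what a row does not reach is not made up. A row lasts 1/10 s, in which the tool goes at most 50 mm and 8.59 degrees, less where a joint would pass 70% of its speed; a pose out of reach is approached as far as the arm can. A call with a gripper value outside its range is refused whole. "fingers" is the gripper command: -1 is shut, 1 is fully open, values between are in proportion, set as the call begins (left out, the last holds). The fingers move at their own pace and stop on an object; "force" is the grip in N (left out, the last holds). Time passes only in rows, so rows that do not move let the fingers close. It gives the time, the measured TCP pose, the force and the opening at its end, in the units of the state.
- ctrl.read_state(): the state, without advancing time (a new reading comes with each control period).
- ctrl.read_camera(name): name is "scene" or "top"; returns the picture (480x640x3 uint8, blue, green, red); there is no depth.
- ctrl.camera_model(name): a dict with "camera_matrix" (3x3 intrinsics, pixels), "k1" (the pictures are not rectified: a ray, as slopes to the right and down, at radius r is drawn at 1 + k1 r^2 times it, then the intrinsics apply), "cam_to_world" (4x4, takes a point from camera to world coordinates). Camera axes: x right, y up, looking along -z (the intrinsics and any distortion apply to the point x, -y, -z); pixel columns grow to the right and rows downward; lengths in m; the calibration is good to about 2 mm. A picture is of the moment at which its call begins. camera_model takes no time and is no camera call.
- ctrl.hand_in(): hands the job in, once; it reports no verdict.
The state is a dict: "time_s": time; "joint_positions": joint angles; "joint_velocities": joint speeds; "effort": joint torques, N m; "eef_pos": TCP position; "tool_rot": TCP orientation; "force": force on the tool from outside, world axes, zero at the start; "moment": the same for the moment, N m; "opening": finger opening in m.
Only numpy, scipy, OpenCV 4.12 (cv2) and the standard library are available. Lean on these libraries where they do the work, as an engineer would, in place of code of your own. Each camera call takes 0.05 s, during which the arm holds its last target. There are 200 camera calls.

TASK

Clear the cool brick off the folded clipboard stand and lay it flat in the blue basket, then swing the stand's panel up (it has a finger tab) past its springy middle so that it snaps fully open. Then take the clipboard (the board with the steel clip) out of the rack and stand it squarely on the stand, clip at the top and facing outward, foot behind the lip and leaning back on the panel. Set things down rather than dropping them, leave the plain board, spray bottle, carton and tape where they are, and let go of everything.

Things in the scene. Friction and masses are not known exactly. Their poses are not given: they have to be found in the camera images.
- stand: Fixed folding stand: grey base (x -30 to 105 mm, 140 wide, top at z 12) with a hinged aluminium panel. Origin on the bench under the hinge; +x to its front, away from the robot (within 25 deg), y along the hinge. Hinge axis at x 0, z 22 mm. A lip 120 mm wide crosses the base at x 31 to 37, top z 20.
- rest (a point): Where the clipboard's foot belongs: on top of the base (z 12 mm), 15 mm in front of the hinge axis, midway between hinge and lip. Axes as the stand's. A foot set down anywhere between hinge and lip is right.
- panel (a joint): Panel angle, rad: 0 folded forward flat on the base, 1.92 open at its stop, leaning 20 deg back towards the robot. Panel 105 long, 124 wide, 8 thick; folded, z 22 to 30 mm. Open, the former underside (its plane holds the hinge axis) faces front and carries the clipboard. Over-centre spring, dead point about 1.05 rad; lifting takes about 4 N at the tab; let go beyond 1.2 it snaps open.
- tab (a point): Grip point in mid-thickness of the panel's dark steel tab: 131 mm from the hinge along the panel, 4 mm above its underside. The tab, 28 mm wide along y and 8 thick, sticks out 40 mm (105 to 145 mm from the hinge) beyond panel and base, so fingers can go down on both sides of it. Moves with the panel.
- brick: Rigid white plastic cool brick, 140 x 60 x 30 mm (x, y, z), about 0.35 kg, lying on the folded panel at any yaw. Origin at the centre of its underside.
- brick_mid (a point): Centre of the cool brick.
- basket: Fixed open blue slatted basket, 230 x 170 mm outside (x, y), 50 mm high, walls and floor 5 mm thick. Origin at the centre of its underside, x along its length, z up. It stands to the left or right of the stand; the rack is on the other side.
- rack: Fixed black rack with two upright slots for boards, 120 x 140 mm (x, y), 60 mm high. Origin at the centre of its underside. The slots lie across y, centred at x -38 and +38 mm; each is 12 mm wide and 132 mm long, floor 6 mm above the bench.
- clipboard: Loose brown clipboard upright in one rack slot: 8 mm thick (x), 120 wide (y), 170 tall (z), 0.22 kg. Origin at the centre of its bottom edge; +x is the front with paper and clip, facing as the rack's +x. The steel clip, 56 mm wide and 6 mm proud, is 131 to 169 mm up: 14 mm thick there in all.
- clip (a point): Grip point on the clipboard: middle of the 14 mm thickness of board and clip, 152 mm above its bottom edge, 3 mm forward of the board's mid-plane.
- plain_board: Bystander: loose plain brown board without clip, 8 x 120 x 140 mm, upright in the rack's other slot. Origin at the centre of its bottom edge.
- spray: Bystander: white spray bottle, 66 mm diameter, 180 mm tall. Origin at the centre of its underside.
- carton: Bystander: small cardboard carton 75 x 50 x 60 mm. Origin at the centre of its underside.
- tape: Bystander: roll of clear tape lying flat, 90 mm diameter, 45 mm high. Origin at the centre of its underside.

How it is judged:
On the way, in this order (a step that is already met when the one before it is completed fails the run):
1. the cool brick lies flat in the basket, released (x of brick_mid in the frame of basket between -0.11 and 0.11 m and y of brick_mid in the frame of basket between -0.08 and 0.08 m and z of brick_mid in the frame of basket below 0.03 m and (angle between brick's own z axis and vertical below 0.2 rad or angle between brick's own z axis and vertical above 2.94 rad) and contact force between brick and the fingers below 0.2 N and linear speed of brick below 0.05 m/s), for 0.2 s.
2. the stand's panel has snapped fully open (value of joint panel above 1.85 rad), for 0.2 s.
3. the clipboard stands on the stand, leaning on the panel, released (x of clipboard in the frame of stand between -0.002 and 0.034 m and y of clipboard in the frame of stand between -0.03 and 0.03 m and z of clipboard in the frame of stand below 0.022 m and angle between clipboard's own z axis and vertical between 0.15 and 0.6 rad and angle between the y axis of clipboard and the y axis of stand, either way round below 0.2 rad and x of stand in the frame of clipboard below 0 m and linear speed of clipboard below 0.03 m/s and contact force between clipboard and the fingers below 0.2 N), for 0.2 s.
At the end, for the whole second after the job is handed in: Brick flat (0.2 rad) on the basket floor; panel beyond 1.85 rad; clipboard at rest, its foot on the base between hinge and lip (x -2 to 34 mm, z under 22 mm), within 30 mm of the middle, square within 0.2 rad, clip up and facing outward, leaning 0.15 to 0.6 rad; nothing held (all of step 1 and all of step 3 and value of joint panel above 1.85 rad); the robot touches nothing.
It fails at once if the spray bottle, carton, tape roll or plain board is shifted more than 40 mm or tipped over (distance of any of spray, carton, tape, plain_board from where it was at the start of the episode above 0.04 m or angle between any of spray, carton, tape, plain_board's own z axis and vertical above 0.5 rad).
It fails at once if the cool brick falls freely (faster than 1 m/s, out of the fingers): it was dropped, not set down (linear speed of brick above 1 m/s and contact force between brick and the fingers below 0.2 N).
It fails at once if the clipboard falls freely (faster than 1 m/s, out of the fingers): it was dropped, not set down (linear speed of clipboard above 1 m/s and contact force between clipboard and the fingers below 0.2 N).
It also fails if it takes over 72 s, if anything falls off the work surface, if the arm or the gripper's body presses on something with over 40 N, if the wrist force passes 120 N, or if a joint passes its speed limit or range.

## Working session

There is one attempt and no reset: what is moved stays moved. The work goes in short steps, Python scripts to look and compute and a tool call to move; the robot and the scene stay as the last step left them, time stands still between calls to the robot, and variables do not carry over. Pictures are saved under pics/ and viewed, on a budget of 10 in all, crops included, one or two more only if the job needs it, and the job is handed in when it is done.

Besides the shell and the picture viewer there is one more tool, called after "Request:" in YAML: its name, and indented under it one key for each argument. step_arm: Moves the arm, as the interface text tells. Its arguments: {"type":"object","properties":{"deltas":{"type":"array"},"fingers":{"type":"number"},"force":{"type":"number"}},"required":["deltas"]}

```bash
mkdir -p pics; ls; python3 - <<'E'
from station import ctrl
import cv2
s=ctrl.read_state();print(s['time_s'],s['eef_pos'],s['tool_rot'],s['opening'])
for n in('scene','top'):
    cv2.imwrite(f'pics/{n}0.png',ctrl.read_camera(n));m=ctrl.camera_model(n);print(m)
E
```

```text
pics
0.0 [ 0.1603892  -0.55176918  0.30180753] [-3.13975957e+00 -2.34062824e-04  2.82814843e-01] 0.09383092038836062
{'camera_matrix': array([[465.84458913,   0.        , 321.23552024],
       [  0.        , 465.84458913, 237.20138786],
       [  0.        ,   0.        ,   1.        ]]), 'k1': -0.09753746462702688, 'cam_to_world': array([[-0.02149836, -0.68128897,  0.73169882,  1.23535573],
       [ 0.99969943, -0.00602215,  0.02376535,  0.03698313],
       [-0.01178467,  0.73198981,  0.68121365,  0.71853591],
       [ 0.        ,  0.        ,  0.        ,  1.        ]])}
{'camera_matrix': array([[517.62491837,   0.        , 315.35097535],
       [  0.        , 517.62491837, 247.53124364],
       [  0.        ,   0.        ,   1.        ]]), 'k1': -0.09982436629177328, 'cam_to_world': array([[-0.00831094,  0.98930171, -0.145647  ,  0.40559711],
       [-0.99993484, -0.0070821 ,  0.0089536 ,  0.00751287],
       [ 0.00782633,  0.14571192,  0.98929611,  1.33503195],
       [ 0.        ,  0.        ,  0.        ,  1.        ]])}
```

View pics/scene0.png

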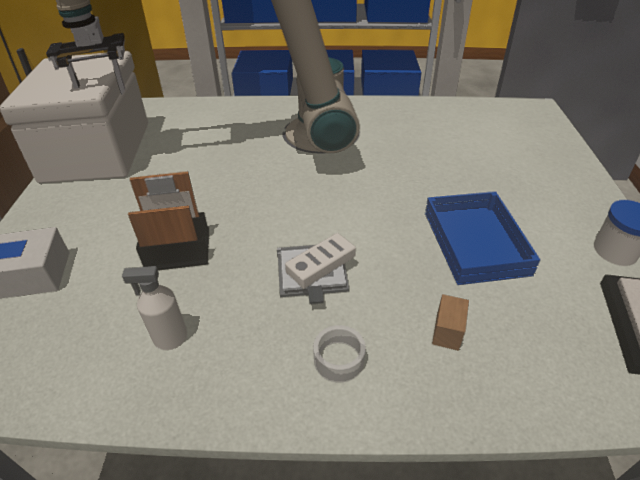

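View pics/top0.png

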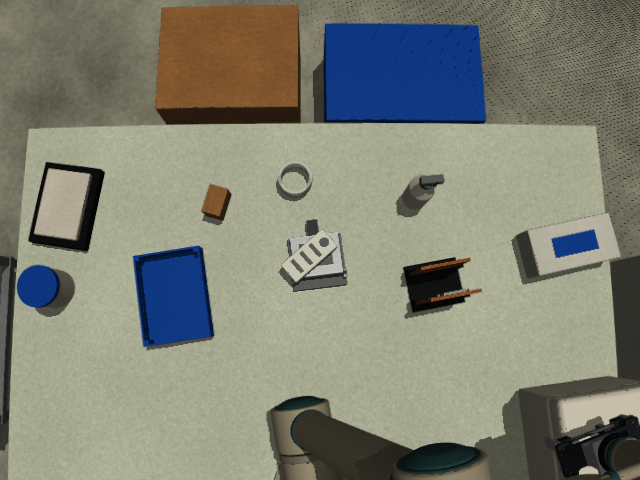

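Scene: rack at left (rear slot has the clipboard with clip at ~(160,185), plain board in front), stand in the centre with the brick at (320,260), and basket right (480,237). Top: brick (309,257), tab (311,226), rack (437,287), basket (173,297).

```bash
cat > h.py <<'E'
import numpy as np, cv2
from station import ctrl
def pt(n,uv,z):
    """pixels -> world points on plane z"""
    m=ctrl.camera_model(n);K=m['camera_matrix'];T=m['cam_to_world']
    uv=np.array(uv,float).reshape(-1,1,2)
    s=cv2.undistortPoints(uv,K,np.array([m['k1'],0,0,0.]))[:,0]
    d=np.c_[s[:,0],-s[:,1],-np.ones(len(s))]@T[:3,:3].T;o=T[:3,3]
    return o+d*((z-o[2])/d[:,2])[:,None]
def proj(n,P):
    m=ctrl.camera_model(n);T=m['cam_to_world']
    p=(np.array(P,float).reshape(-1,3)-T[:3,3])@T[:3,:3]
    p=p*[1,-1,-1]
    return cv2.projectPoints(p,np.zeros(3),np.zeros(3),m['camera_matrix'],np.array([m['k1'],0,0,0.]))[0][:,0]
def blob(mask,box,k=0):
    x0,y0,x1,y1=box;m=np.zeros(mask.shape,np.uint8);m[y0:y1,x0:x1]=mask[y0:y1,x0:x1]*255
    if k:m=cv2.morphologyEx(m,cv2.MORPH_CLOSE,np.ones((k,k)))
    c,_=cv2.findContours(m,cv2.RETR_EXTERNAL,cv2.CHAIN_APPROX_NONE)
    return max(c,key=cv2.contourArea)
def rect(n,c,z):
    """min area rectangle in world of a contour on plane z: centre, sizes, angle of long side"""
    p=pt(n,c.reshape(-1,2),z)[:,:2]
    r=cv2.minAreaRect((p*1000).astype(np.float32));b=cv2.boxPoints(r)
    e=[b[1]-b[0],b[2]-b[1]];L=max(e,key=np.linalg.norm)
    return np.round(np.array(r[0])/1000,4),np.round(np.sort(r[1]),1),round(float(np.arctan2(L[1],L[0])),3)
E
python3 - <<'E'
from h import *
t=cv2.imread('pics/top0.png');g=t.astype(int);b,gr,r=g[...,0],g[...,1],g[...,2]
print('basket rim',rect('top',blob((b>gr+40)&(b>r+40),(120,230,230,360)),.05))
hsv=cv2.cvtColor(t,cv2.COLOR_BGR2HSV)
print('vals brick',t[262,296],t[240,300],'panel',t[243,336],'base',t[285,320],'tab',t[226,311],'bench',t[300,250])
for z in (.06,):
  print('rack',rect('top',blob((g.max(2)<45),(395,245,475,320)),.06))
print('tab',rect('top',blob(g.max(2)<90,(295,212,325,236)),.03))
a=cv2.resize(t[195:325,265:495],None,fx=3.4,fy=3.4,interpolation=cv2.INTER_CUBIC);cv2.imwrite('pics/c1.png',a)
E
```

```text
basket rim (array([0.4772, 0.3541]), array([175.8, 229.3]), 0.155)
vals brick [123 136 135] [173 181 177] panel [179 187 182] base [88 91 89] tab [54 56 52] bench [148 173 170]
rack (array([ 0.5008, -0.3072]), array([114.2, 154.9]), -1.393)
tab (array([0.6503, 0.0067]), array([32.9, 39. ]), 0.154)
```

View pics/c1.png

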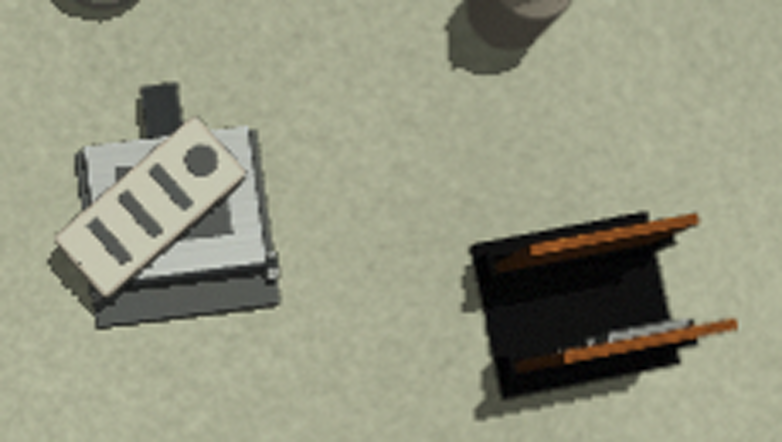

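Crop (3.4x, offset 265,195): brick top corners (55,238),(198,117),(247,170),(107,298); base rear corners (97,328),(280,303); rack corners (470,245),(648,212),(497,398),(680,362); clipboard top edge (565,355)-(737,322), clip on its far (+x) side.

```bash
python3 - <<'E'
from h import *
f=lambda l,z:pt('top',[(265+x/3.4,195+y/3.4) for x,y in l],z)[:,:2]
br=f([(55,238),(198,117),(247,170),(107,298)],.06)
L=br[1]-br[0];W=br[2]-br[1];print('brick',br.mean(0).round(4),np.linalg.norm(L),np.linalg.norm(W),'long ang',np.arctan2(L[1],L[0]))
ba=f([(97,328),(280,303)],.012);d=ba[0]-ba[1];print('base rear',ba.round(4),np.linalg.norm(d),'y dir ang',np.arctan2(d[1],d[0])-np.pi/2, 'mid',ba.mean(0))
pa=f([(80,148),(252,127)],.03);d=pa[0]-pa[1];print('panel front',pa.round(4),np.linalg.norm(d),np.arctan2(d[1],d[0])-np.pi/2,pa.mean(0))
tb=f([(140,85),(178,82)],.03);print('tab end',tb.round(4),tb.mean(0))
rk=f([(470,245),(648,212),(680,362),(497,398)],.06);print('rack',rk.round(4),rk.mean(0),[np.linalg.norm(rk[i]-rk[i-1]) for i in range(4)])
d=rk[0]-rk[1];print(np.arctan2(d[1],d[0])-np.pi/2)
for l,z in(([(565,358),(737,324)],.176),([(530,252),(698,218)],.146)):
  c=f(l,z);d=c[0]-c[1];print('board top',c.round(4),np.linalg.norm(d),np.arctan2(d[1],d[0])-np.pi/2,c.mean(0))
  # the same edge in the scene view: orange blob
s=cv2.imread('pics/scene0.png')
cv2.imwrite('pics/c2.png',np.hstack([cv2.resize(s[165:275,120:220],None,fx=4,fy=4,interpolation=cv2.INTER_CUBIC),cv2.resize(s[225:335,270:370],None,fx=4,fy=4,interpolation=cv2.INTER_CUBIC)]))
E
```

```text
brick [0.5736 0.0101] 0.1376652059875383 0.05328997426575332 long ang -0.8692558104327412
base rear [[ 0.4874  0.0522]
 [ 0.5051 -0.0856]] 0.13894440199513738 y dir ang 0.12786942341847474 mid [ 0.49624589 -0.01670992]
panel front [[ 0.6215  0.064 ]
 [ 0.6366 -0.0655]] 0.13040745579423224 0.11622272152383428 [ 0.62902384 -0.0007331 ]
tab end [[ 0.6694  0.0187]
 [ 0.6715 -0.0101]] [0.67044401 0.00431014]
rack [[ 0.5427 -0.2222]
 [ 0.5659 -0.3554]
 [ 0.4554 -0.3742]
 [ 0.4311 -0.2385]] [ 0.49876821 -0.29757561] [np.float64(0.1127106691195394), np.float64(0.1352236095077082), np.float64(0.11212777488414824), np.float64(0.13789052687699488)]
0.17277174932762285
board top [[ 0.4545 -0.2623]
 [ 0.4755 -0.3794]] 0.1190239055060846 0.17758015081738 [ 0.46503165 -0.32085647]
board top [[ 0.5282 -0.2478]
 [ 0.5506 -0.3658]] 0.12005958693393612 0.18760494164959285 [ 0.53943895 -0.30680212]
```

View pics/c2.png

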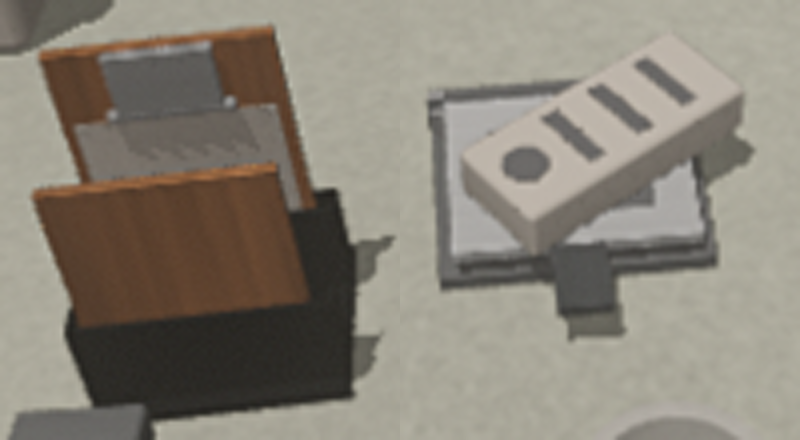

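Sizes and heights agree (stand yaw ≈ 0.125, origin ≈ (0.526,-0.013); tab end matches the 145 mm prediction). Moving above the brick.

Request:
step_arm:
  deltas:
    - [[0.037, -0.028, 0, 0], [0.037, -0.028, 0, 0], [0.037, -0.028, 0, 0], [0.037, -0.028, 0, 0], [0.037, -0.028, 0, 0]]
  fingers: 1
  force: 25

```text
time_s: 0.6
eef_pos: [0.2996, -0.3644, 0.3023]
tool_rot: [-3.141, -0.0, 0.282]
force: [0.6, -0.8, 0.1]
opening: 0.0941
```

Request:
step_arm:
  deltas:
    - [[0.037, -0.028, 0, 0], [0.037, -0.028, 0, 0], [0.037, -0.028, 0, 0], [0.037, -0.028, 0, 0], [0.037, -0.028, 0, 0]]

```text
time_s: 1.1
eef_pos: [0.4382, -0.1783, 0.3025]
tool_rot: [3.142, 0.0, 0.283]
force: [0.7, -0.8, -0.4]
opening: 0.0935
```

Request:
step_arm:
  deltas:
    - [[0.037, -0.028, 0, 0], [0.037, -0.028, 0, 0], [0.037, -0.028, 0, 0], [0.037, -0.028, 0, 0], [0.037, -0.028, 0, 0]]

```text
time_s: 1.6
eef_pos: [0.5769, 0.0078, 0.3023]
tool_rot: [3.142, 0.001, 0.283]
force: [1.1, -0.7, 0.1]
opening: 0.0941
```

Request:
step_arm:
  deltas:
    - [[0, 0, 0, -0.14], [0, 0, 0, -0.14], [0, 0, 0, -0.14], [0, 0, 0, -0.14], [0, 0, 0, -0.14]]

```text
time_s: 2.1
eef_pos: [0.576, 0.0062, 0.302]
tool_rot: [-3.141, 0.001, 0.989]
force: [0.3, -0.1, 0.3]
opening: 0.0936
```

Request:
step_arm:
  deltas:
    - [[0, 0, 0, -0.14], [0, 0, 0, -0.14], [0, 0, 0, -0.14], [0, 0, 0, -0.14], [0, 0, 0, -0.14]]

```text
time_s: 2.6
eef_pos: [0.576, 0.006, 0.3021]
tool_rot: [-3.141, -0.0, 1.689]
force: [0.7, -0.5, 0.3]
opening: 0.0942
```

Request:
step_arm:
  deltas:
    - [[0, 0, 0, -0.14], [0, 0, 0, -0.14], [0, 0, 0, -0.14], [0, 0, 0, -0.14], [0, 0, 0, 0]]

```text
time_s: 3.1
eef_pos: [0.576, 0.006, 0.3022]
tool_rot: [-3.141, -0.001, 2.243]
force: [0.3, 0.2, 0.4]
opening: 0.0938
```

```bash
cat >> h.py <<'E'
def to(x,y,z,yaw=None):
    """prints the tool-frame shift and the twist from the present pose"""
    from scipy.spatial.transform import Rotation as Ro
    s=ctrl.read_state();e=np.array(s['tool_rot']);R=Ro.from_euler('xyz',e).as_matrix()
    d=R.T@(np.array([x,y,z])-s['eef_pos'])
    tw=0 if yaw is None else -((yaw-e[2]+np.pi)%(2*np.pi)-np.pi)
    print('t',round(s['time_s'],2),'pos',np.round(s['eef_pos'],4),'rpy',e.round(3),'open',round(s['opening'],4),'F',np.round(s['force'],1),'-> shift',d.round(4),'twist',round(tw,3))
E
python3 - <<'E'
from h import *
to(.5736,.0101,.2,2.272);print(ctrl.read_state()['joint_positions'])
t=ctrl.read_camera('top');s=ctrl.read_camera('scene')
cv2.imwrite('pics/t2.png',t);cv2.imwrite('pics/s2.png',s)
E
```

```text
t 3.1 pos [0.576  0.006  0.3022] rpy [-3.141e+00 -1.000e-03  2.243e+00] open 0.0938 F [0.3 0.2 0.4] -> shift [0.0046 0.0008 0.1022] twist -0.029
[-1.10277684e-01  2.78161142e-01  1.50296255e+00 -1.00900645e-04
  1.36148264e+00 -7.81969446e-01]
```

```bash
python3 - <<'E'
from h import *
b=pt('scene',[(270+(x-400)/4,225+y/4) for x,y in [(462,155),(670,33),(745,93),(537,220)]],.06)[:,:2]
L=b[0]-b[1];W=b[2]-b[1];print(b.mean(0),np.linalg.norm(L),np.linalg.norm(W),np.arctan2(L[1],L[0]))
t=pt('scene',[(270+(x-400)/4,225+y/4) for x,y in [(560,285),(612,283)]],.03);print('tab end',t.mean(0))
E
```

```text
[0.58195776 0.01584448] 0.13576998206711666 0.05842140435475252 -0.8519865586435708
tab end [0.66098996 0.0074537  0.03      ]
```

Request:
step_arm:
  deltas:
    - [[0.0035, 0.005, 0.04, -0.037], [0, 0, 0.04, 0], [0, 0, 0.04, 0], [0, 0, 0.03, 0], [0, 0, 0.018, 0]]

```text
time_s: 3.7
eef_pos: [0.5765, 0.012, 0.1318]
tool_rot: [-3.139, -0.003, 2.277]
force: [-0.5, 0.7, -0.1]
opening: 0.094
```

Request:
step_arm:
  deltas:
    - [[0, 0, 0, 0], [0, 0, 0, 0], [0, 0, 0, 0], [0, 0, 0, 0], [0, 0, 0, 0]]
  fingers: -1
  force: 30

```text
time_s: 4.2
eef_pos: [0.5786, 0.0118, 0.1359]
tool_rot: [3.14, 0.002, 2.28]
force: [0.5, 0.2, 3.0]
opening: 0.0595
```

Request:
step_arm:
  deltas:
    - [[0, 0, 0, 0], [0, 0, 0, 0], [0, 0, 0, 0], [0, 0, 0, 0], [0, 0, 0, 0]]

```text
time_s: 4.7
eef_pos: [0.5786, 0.0118, 0.1359]
tool_rot: [3.14, 0.002, 2.28]
force: [-0.1, 0.6, 6.1]
opening: 0.0594
```

Request:
step_arm:
  deltas:
    - [[0, 0, -0.02, 0], [0, 0, -0.03, 0], [0, 0, -0.035, 0], [0, 0, -0.035, 0], [0, 0, 0, 0]]

```text
time_s: 5.2
eef_pos: [0.5801, 0.0117, 0.259]
tool_rot: [3.135, 0.007, 2.28]
force: [1.3, -0.5, -2.5]
opening: 0.0598
```

Request:
step_arm:
  deltas:
    - [[0.033, 0.0146, 0, 0], [0.033, 0.0146, 0, 0], [0.033, 0.0146, 0, 0], [0.033, 0.0146, 0, 0], [0.033, 0.0146, 0, 0]]

```text
time_s: 5.7
eef_pos: [0.5242, 0.1856, 0.2521]
tool_rot: [-3.138, -0.002, 2.279]
force: [0.9, -0.6, -2.8]
opening: 0.0595
```

Request:
step_arm:
  deltas:
    - [[0.033, 0.0146, 0, 0], [0.033, 0.0146, 0, 0], [0.033, 0.0146, 0, 0], [0.033, 0.0146, 0, 0], [0.028, 0.0146, 0, 0]]

```text
time_s: 6.2
eef_pos: [0.4752, 0.3546, 0.252]
tool_rot: [-3.137, -0.001, 2.28]
force: [0.9, -0.0, -4.0]
opening: 0.0598
```

Request:
step_arm:
  deltas:
    - [[0, 0, 0, -0.125], [0, 0, 0, -0.125], [0, 0, 0, -0.125], [0, 0, 0, -0.125], [0, 0, 0, -0.125]]

```text
time_s: 6.7
eef_pos: [0.4761, 0.3531, 0.2518]
tool_rot: [-3.138, -0.003, 2.91]
force: [-0.7, 0.0, -3.1]
opening: 0.0597
```

Request:
step_arm:
  deltas:
    - [[0, 0, 0, -0.125], [0, 0, 0, -0.125], [0, 0, 0, -0.125], [0, 0, 0, 0], [0, 0, 0, 0]]

```text
time_s: 7.2
eef_pos: [0.4765, 0.3532, 0.2529]
tool_rot: [-3.14, -0.003, -3.006]
force: [0.5, -0.2, -2.7]
opening: 0.0597
```

```bash
python3 - <<'E'
from h import *
to(.477,.354,.113,3.297)
t=ctrl.read_camera('top');s=ctrl.read_camera('scene')
cv2.imwrite('pics/v3.png',np.hstack([cv2.resize(t[180:360,100:350],None,fx=1.6,fy=1.6),cv2.resize(s[150:330,395:560],None,fx=1.6,fy=1.6)]))
E
```

```text
t 7.2 pos [0.4765 0.3532 0.2529] rpy [-3.140e+00 -3.000e-03 -3.006e+00] open 0.0597 F [ 0.5 -0.2 -2.7] -> shift [-0.001   0.0009  0.1399] twist -0.02
```

View pics/v3.png

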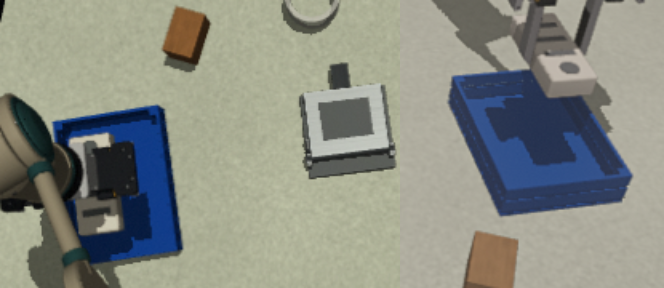

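Brick hangs centred over the basket (shadow at the middle), and the stand is now clear at crop (345,120). Lowering.

Request:
step_arm:
  deltas:
    - [[0, 0, 0.03, -0.02], [0, 0, 0.035, 0], [0, 0, 0.035, 0], [0, 0, 0.025, 0], [0, 0, 0.01, 0]]

```text
time_s: 7.8
eef_pos: [0.4757, 0.3527, 0.1168]
tool_rot: [-3.14, -0.005, -2.985]
force: [-0.5, -0.6, -3.1]
opening: 0.0598
```

Request:
step_arm:
  deltas:
    - [[0, 0, 0.002, 0], [0, 0, 0.002, 0], [0, 0, 0.002, 0], [0, 0, 0.002, 0], [0, 0, 0.001, 0]]

```text
time_s: 8.3
eef_pos: [0.4775, 0.3538, 0.1113]
tool_rot: [3.141, 0.001, -2.983]
force: [-0.7, -0.5, -3.1]
opening: 0.0597
```

```bash
python3 - <<'E'
from h import *
to(.477,.354,.111,3.297)
t=ctrl.read_camera('top');cv2.imwrite('pics/t4.png',t)
v=t.max(2).astype(int);b=t[...,0].astype(int)
g=t.astype(int)
c=blob((g.min(2)>165)&(g.max(2)-g.min(2)<14),(280,215,355,300),3)
print('panel',rect('top',c,.03))
c=blob((g.max(2)<95),(280,212,355,300));r=cv2.boundingRect(c);print(r)
c=blob((g.max(2)<75),(295,212,325,233));print('tab',rect('top',c,.03),cv2.boundingRect(c))
E
```

```text
t 8.3 pos [0.4775 0.3538 0.1113] rpy [ 3.141e+00  1.000e-03 -2.983e+00] open 0.0597 F [-0.7 -0.5 -3.1] -> shift [0.0004 0.0003 0.0003] twist 0.003
panel (array([ 0.5799, -0.0058]), array([102.7, 122. ]), -1.449)
(287, 240, 60, 52)
tab (array([0.6536, 0.0038]), array([25.7, 31.3]), -0.007) (307, 220, 11, 13)
```

Request:
step_arm:
  deltas:
    - [[0, 0, 0.001, 0], [0, 0, 0.001, 0], [0, 0, 0.001, 0], [0, 0, 0, 0]]

```text
time_s: 8.75
eef_pos: [0.4774, 0.3537, 0.1111]
tool_rot: [3.141, 0.002, -2.984]
force: [-3.2, -3.1, 16.1]
opening: 0.06
```

Request:
step_arm:
  deltas:
    - [[0, 0, 0.001, 0], [0, 0, 0.001, 0], [0, 0, 0, 0]]

```text
time_s: 9.05
eef_pos: [0.4774, 0.3536, 0.111]
tool_rot: [3.141, 0.003, -2.983]
force: [-7.1, -5.2, 26.4]
opening: 0.0597
```

Request:
step_arm:
  deltas:
    - [[0, 0, -0.004, 0], [0, 0, 0, 0]]

```text
time_s: 9.25
eef_pos: [0.4777, 0.3539, 0.111]
tool_rot: [3.141, 0.003, -2.983]
force: [-1.6, -1.3, 12.9]
opening: 0.0597
```

Request:
step_arm:
  deltas:
    - [[0, 0, 0, 0], [0, 0, 0, 0], [0, 0, 0, 0], [0, 0, 0, 0], [0, 0, 0, 0]]
  fingers: 1

```text
time_s: 9.75
eef_pos: [0.4771, 0.3535, 0.1093]
tool_rot: [-3.141, -0.001, -2.983]
force: [-0.2, 0.3, -0.7]
opening: 0.0933
```

Request:
step_arm:
  deltas:
    - [[0, 0, -0.02, 0.035], [0, 0, -0.03, 0], [0, 0, -0.035, 0], [0, 0, -0.035, 0], [0, 0, -0.02, 0]]

```text
time_s: 10.25
eef_pos: [0.4779, 0.3541, 0.2526]
tool_rot: [3.14, 0.004, -3.018]
force: [0.0, -0.3, 0.3]
opening: 0.0941
```

```bash
python3 - <<'E'
from h import *
to(.657,.0036,.25,3.265)
E
```

```text
t 10.25 pos [0.4779 0.3541 0.2526] rpy [ 3.14   0.004 -3.018] open 0.0941 F [ 0.  -0.3  0.3] -> shift [-0.1346 -0.3698  0.0025] twist -0.0
```

Request:
step_arm:
  deltas:
    - [[-0.0135, -0.037, 0, 0], [-0.0135, -0.037, 0, 0], [-0.0135, -0.037, 0, 0], [-0.0135, -0.037, 0, 0], [-0.0135, -0.037, 0, 0]]

```text
time_s: 10.75
eef_pos: [0.5673, 0.1769, 0.2495]
tool_rot: [-3.142, -0.0, -3.018]
force: [0.1, 0.5, 0.3]
opening: 0.0939
```

Request:
step_arm:
  deltas:
    - [[-0.0135, -0.037, 0, 0], [-0.0135, -0.037, 0, 0], [-0.0135, -0.037, 0, 0], [-0.0135, -0.037, 0, 0], [-0.0135, -0.037, 0, 0]]

```text
time_s: 11.25
eef_pos: [0.6571, 0.0014, 0.2494]
tool_rot: [3.142, -0.0, -3.019]
force: [1.0, 1.2, 1.0]
opening: 0.0942
```

Request:
step_arm:
  deltas:
    - [[0, 0, 0.025, 0], [0, 0, 0.025, 0], [0, 0, 0, 0]]

```text
time_s: 11.55
eef_pos: [0.6546, 0.0026, 0.1957]
tool_rot: [3.14, -0.008, -3.019]
force: [-1.1, 0.5, 0.2]
opening: 0.0941
```

```bash
python3 - <<'E'
from h import *
to(.657,.0036,.105,3.265)
t=ctrl.read_camera('top');s=ctrl.read_camera('scene')
cv2.imwrite('pics/v5.png',np.hstack([cv2.resize(t[200:360,120:360],None,fx=1.5,fy=1.5),cv2.resize(s[160:320,260:540],None,fx=1.5,fy=1.5)]))
E
```

```text
t 11.55 pos [0.6546 0.0026 0.1957] rpy [ 3.14  -0.008 -3.019] open 0.0941 F [-1.1  0.5  0.2] -> shift [-0.0032  0.0005  0.0907] twist -0.001
```

View pics/v5.png

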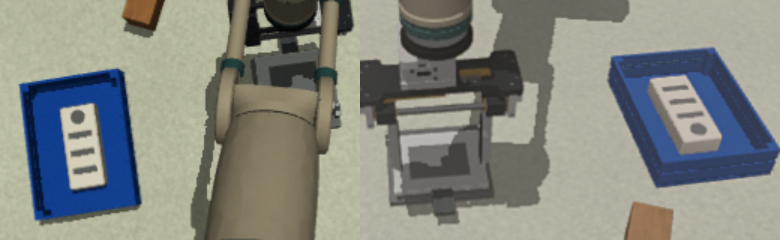

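Brick lies flat in the basket (82,147 in the crop); tab (443,200) sits between the fingers. Descend and grip the tab.

Request:
step_arm:
  deltas:
    - [[-0.003, 0, 0.025, 0], [0, 0, 0.025, 0], [0, 0, 0.025, 0], [0, 0, 0.015, 0], [0, 0, 0, 0]]

```text
time_s: 12.15
eef_pos: [0.6591, 0.0038, 0.109]
tool_rot: [3.141, -0.002, -3.018]
force: [0.1, -0.2, 0.1]
opening: 0.0942
```

Request:
step_arm:
  deltas:
    - [[0, 0, 0, 0], [0, 0, 0, 0], [0, 0, 0, 0], [0, 0, 0, 0], [0, 0, 0, 0]]
  fingers: -1
  force: 30

```text
time_s: 12.65
eef_pos: [0.6598, 0.0033, 0.1103]
tool_rot: [-3.141, 0.001, -3.018]
force: [-0.3, 0.3, 0.5]
opening: 0.057
```

Request:
step_arm:
  deltas:
    - [[0, 0, 0, 0], [0, 0, 0, 0], [0, 0, 0, 0]]

```text
time_s: 12.95
eef_pos: [0.6595, 0.0033, 0.1096]
tool_rot: [-3.142, -0.0, -3.018]
force: [0.0, 0.8, -0.4]
opening: 0.0337
```

```bash
python3 - <<'E'
from h import *
to(.657,.0036,.104,3.265)
# tab arc in stand axes, steps of .1 rad: shift +x (tool -x at yaw 3.265) and up
a=np.arange(0,1.41,.1);x=.131*np.cos(a)-.004*np.sin(a);z=.131*np.sin(a)+.004*np.cos(a)
print(np.c_[a[1:],-np.diff(x),-np.diff(z)].round(4))
E
```

```text
t 12.95 pos [0.6595 0.0033 0.1096] rpy [-3.142 -0.    -3.018] open 0.0337 F [ 0.   0.8 -0.4] -> shift [0.0025 0.0006 0.0056] twist -0.0
[[ 1.00e-01  1.10e-03 -1.31e-02]
 [ 2.00e-01  2.40e-03 -1.29e-02]
 [ 3.00e-01  3.60e-03 -1.26e-02]
 [ 4.00e-01  4.90e-03 -1.22e-02]
 [ 5.00e-01  6.10e-03 -1.16e-02]
 [ 6.00e-01  7.20e-03 -1.10e-02]
 [ 7.00e-01  8.20e-03 -1.02e-02]
 [ 8.00e-01  9.20e-03 -9.30e-03]
 [ 9.00e-01  1.01e-02 -8.30e-03]
 [ 1.00e+00  1.09e-02 -7.30e-03]
 [ 1.10e+00  1.16e-02 -6.20e-03]
 [ 1.20e+00  1.21e-02 -5.00e-03]
 [ 1.30e+00  1.26e-02 -3.70e-03]
 [ 1.40e+00  1.29e-02 -2.50e-03]]
```

Request:
step_arm:
  deltas:
    - [[0.002, 0, 0.005, 0], [0, 0, 0, 0], [0, 0, 0, 0], [0, 0, 0, 0], [0, 0, 0, 0]]

```text
time_s: 13.45
eef_pos: [0.6589, 0.0047, 0.1071]
tool_rot: [3.14, 0.005, -3.019]
force: [-0.8, 4.9, 9.9]
opening: 0.0277
```

Request:
step_arm:
  deltas:
    - [[0.001, 0, -0.013, 0], [0.0025, 0, -0.013, 0], [0.0035, 0, -0.0125, 0], [0, 0, 0, 0]]

```text
time_s: 13.85
eef_pos: [0.6507, 0.0037, 0.1439]
tool_rot: [3.139, 0.002, -3.019]
force: [2.5, 6.1, -4.2]
opening: 0.0277
```

Gripped at 28 mm and lifting with the expected ~4 N. Continue along the arc.

Request:
step_arm:
  deltas:
    - [[0.005, 0, -0.012, 0], [0.006, 0, -0.0115, 0], [0.007, 0, -0.011, 0], [0.008, 0, -0.01, 0], [0, 0, 0, 0]]

```text
time_s: 14.35
eef_pos: [0.6236, 0.0003, 0.1878]
tool_rot: [3.139, -0.001, -3.019]
force: [-0.0, 5.3, -3.2]
opening: 0.0277
```

Request:
step_arm:
  deltas:
    - [[0.009, 0, -0.0095, 0], [0.01, 0, -0.0085, 0], [0.011, 0, -0.0075, 0], [0.0115, 0, -0.006, 0], [0, 0, 0, 0]]

```text
time_s: 14.85
eef_pos: [0.5815, -0.0049, 0.2189]
tool_rot: [3.139, -0.003, -3.019]
force: [-1.4, 5.3, -1.3]
opening: 0.0276
```

Request:
step_arm:
  deltas:
    - [[0.012, 0, -0.005, 0], [0.0125, 0, -0.004, 0], [0.013, 0, -0.0025, 0], [0, 0, 0, 0]]

```text
time_s: 15.25
eef_pos: [0.5441, -0.0095, 0.2303]
tool_rot: [3.139, -0.003, -3.019]
force: [-1.5, 3.9, 0.1]
opening: 0.0277
```

```bash
python3 - <<'E'
from h import *
to(.527,-.0125,.1,3.265)
E
```

```text
t 15.25 pos [ 0.5441 -0.0095  0.2303] rpy [ 3.139e+00 -3.000e-03 -3.019e+00] open 0.0277 F [-1.5  3.9  0.1] -> shift [ 0.0169 -0.0012  0.1304] twist -0.001
```

Request:
step_arm:
  deltas:
    - [[0, 0, 0, 0], [0, 0, 0, 0], [0, 0, 0, 0], [0, 0, 0, 0], [0, 0, 0, 0]]
  fingers: 1

```text
time_s: 15.75
eef_pos: [0.5466, -0.0109, 0.2306]
tool_rot: [-3.141, -0.0, -3.018]
force: [0.5, 0.3, -0.2]
opening: 0.0644
```

Request:
step_arm:
  deltas:
    - [[0, 0, -0.03, 0], [0, 0, -0.04, 0], [0, 0, -0.04, 0], [0, 0, -0.03, 0], [0, 0, 0, 0]]

```text
time_s: 16.25
eef_pos: [0.5482, -0.011, 0.3755]
tool_rot: [-3.139, 0.009, -3.018]
force: [0.4, -0.1, -0.1]
opening: 0.0938
```

```bash
python3 - <<'E'
from h import *
c=(.4655,-.3215);print(ctrl.read_state()['joint_positions'])
to(*c,.37,-1.395)
s=ctrl.read_camera('scene')
cv2.imwrite('pics/v6.png',cv2.resize(s[150:310,110:370],None,fx=3,fy=3,interpolation=cv2.INTER_CUBIC))
E
```

```text
[-1.46795373e-01  1.98688857e-01  1.43201263e+00 -3.63208575e-04
  1.50115642e+00 -1.84078529e+00]
t 16.25 pos [ 0.5482 -0.011   0.3755] rpy [-3.139  0.009 -3.018] open 0.0938 F [ 0.4 -0.1 -0.1] -> shift [ 0.1202 -0.298   0.0052] twist -1.623
```

View pics/v6.png

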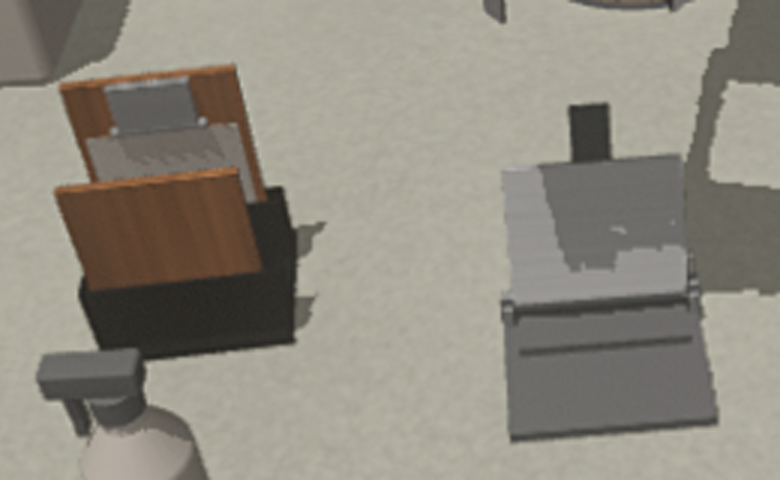

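Panel is fully open in the scene view (tab up at crop (590,130), base with lip exposed); clipboard top edge at crop (60,85)-(237,66). Cross-checking the clipboard before the grip.

```bash
python3 - <<'E'
from h import *
f=lambda l,z:pt('scene',[(110+x/3,150+y/3) for x,y in l],z)[:,:2]
for n,l,z in(('clipboard',[(60,86),(237,67)],.176),('clip top',[(105,87),(187,78)],.175),('plain',[(56,187),(238,171)],.146),('rack front top',[(81,290),(295,262)],.06),('rack front bottom',[(100,357),(293,342)],0)):
  c=f(l,z);d=c[0]-c[1];print(n,c.round(4).tolist(),c.mean(0).round(4),np.linalg.norm(d).round(4),np.arctan2(-d[1],-d[0])-np.pi/2)
# clipboard seen by both cameras: triangulate top corners
m={n:ctrl.camera_model(n) for n in('top','scene')}
for a,b in(((565,356),(237,67)),((737,323),(60,86))):
  A=pt('top',[(265+a[0]/3.4,195+a[1]/3.4)],0)[0];B=pt('scene',[(110+b[0]/3,150+b[1]/3)],0)[0]
  o=m['top']['cam_to_world'][:3,3];p=m['scene']['cam_to_world'][:3,3];u=A-o;v=B-p
  k=np.linalg.lstsq(np.c_[u,-v],p-o,rcond=None)[0];print('tri',((o+k[0]*u+p+k[1]*v)/2).round(4),'gap',np.linalg.norm(o+k[0]*u-p-k[1]*v).round(4))
print('spray',pt('top',[(432,180)],.18),'tape',pt('top',[(295,180)],.045))
to(.4655,-.3215,.37,1.746)
E
```

```text
clipboard [[0.4811, -0.3753], [0.4602, -0.2567]] [ 0.4706 -0.316 ] 0.1204 0.17399378612007443
clip top [[0.4812, -0.3437], [0.4714, -0.2891]] [ 0.4763 -0.3164] 0.0555 0.17789996440516553
plain [[0.552, -0.3631], [0.5355, -0.2444]] [ 0.5437 -0.3037] 0.1198 0.1382915338325963
rack front top [[0.5602, -0.368], [0.5305, -0.2226]] [ 0.5454 -0.2953] 0.1485 0.20164956904077003
rack front bottom [[0.5674, -0.369], [0.5504, -0.2309]] [ 0.5589 -0.2999] 0.1392 0.122488136747952
tri [ 0.4555 -0.2608  0.1729] gap 0.0044
tri [ 0.4761 -0.3794  0.1726] gap 0.0025
spray [[ 0.73207724 -0.27490684  0.18      ]] tape [[0.77149318 0.04673317 0.045     ]]
t 16.3 pos [ 0.5472 -0.0109  0.3727] rpy [-3.14   0.005 -3.018] open 0.0939 F [ 0.4  0.7 -0.9] -> shift [ 0.1193 -0.2983  0.0026] twist 1.519
```

Request:
step_arm:
  deltas:
    - [[0.0144, -0.0348, 0, 0], [0.0144, -0.0348, 0, 0], [0.0144, -0.0348, 0, 0], [0.0144, -0.0348, 0, 0]]

```text
time_s: 16.7
eef_pos: [0.5052, -0.1568, 0.3685]
tool_rot: [3.14, -0.003, -3.018]
force: [0.5, 0.2, 0.6]
opening: 0.0942
```

Request:
step_arm:
  deltas:
    - [[0.0144, -0.0348, 0, 0], [0.0144, -0.0348, 0, 0], [0.0144, -0.0348, 0, 0], [0.0144, -0.0348, 0, 0]]

```text
time_s: 17.1
eef_pos: [0.4652, -0.3022, 0.3685]
tool_rot: [3.139, -0.003, -3.019]
force: [0.3, -0.3, -0.1]
opening: 0.0941
```

Request:
step_arm:
  deltas:
    - [[0, 0, 0, 0.127], [0, 0, 0, 0.127], [0, 0, 0, 0.127], [0, 0, 0, 0.127]]

```text
time_s: 17.5
eef_pos: [0.4657, -0.301, 0.3683]
tool_rot: [3.14, -0.004, 2.751]
force: [-0.2, 0.7, 0.3]
opening: 0.0937
```

Request:
step_arm:
  deltas:
    - [[0, 0, 0, 0.127], [0, 0, 0, 0.127], [0, 0, 0, 0.127], [0, 0, 0, 0.127]]

```text
time_s: 17.9
eef_pos: [0.4658, -0.3008, 0.3683]
tool_rot: [-3.141, -0.004, 2.243]
force: [0.4, 0.2, -0.5]
opening: 0.0943
```

Request:
step_arm:
  deltas:
    - [[0, 0, 0.02, 0.127], [0, 0, 0.025, 0.127], [0, 0, 0.025, 0.127], [0, 0, 0, 0.122], [0, 0, 0, 0]]

```text
time_s: 18.4
eef_pos: [0.4654, -0.3004, 0.2978]
tool_rot: [-3.138, -0.004, 1.746]
force: [0.5, 0.0, -0.0]
opening: 0.094
```

```bash
python3 - <<'E'
from h import *
to(.467,-.301,.238,1.746);print(ctrl.read_state()['joint_positions'])
t=ctrl.read_camera('top');s=ctrl.read_camera('scene');cv2.imwrite('pics/s7.png',s)
cv2.imwrite('pics/v7.png',cv2.resize(s[110:280,90:290],None,fx=3.4,fy=3.4,interpolation=cv2.INTER_CUBIC))
E
```

```text
t 18.4 pos [ 0.4654 -0.3004  0.2978] rpy [-3.138 -0.004  1.746] open 0.094 F [ 0.5  0.  -0. ] -> shift [-0.0011  0.0017  0.0598] twist 0.0
[-6.98748501e-01  2.49365843e-01  1.55462248e+00 -2.10962476e-04
  1.34303398e+00 -8.73943267e-01]
```

View pics/v7.png

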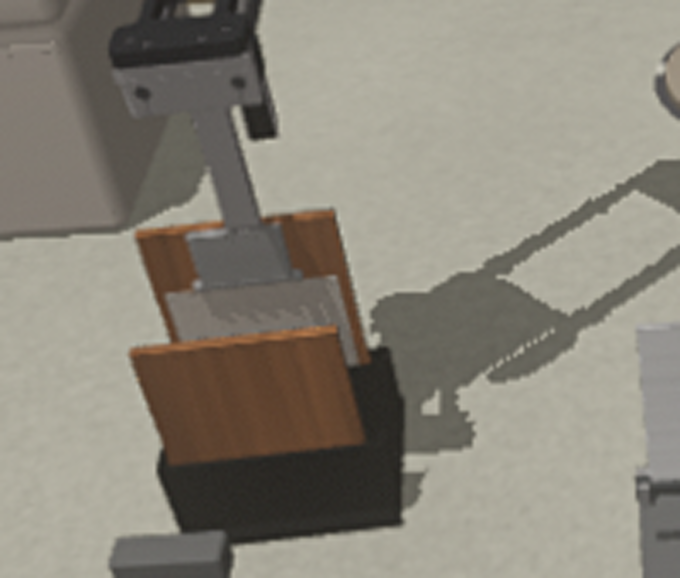

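Front finger comes down just right of the clip's centre (crop (242,225)), clear of the plain board. Descend and grip.

Request:
step_arm:
  deltas:
    - [[-0.001, 0.0015, 0.025, 0], [0, 0, 0.025, 0], [0, 0, 0.01, 0], [0, 0, 0, 0]]
  fingers: 1

```text
time_s: 18.9
eef_pos: [0.4674, -0.3014, 0.2395]
tool_rot: [-3.14, -0.002, 1.747]
force: [0.6, -0.1, -0.6]
opening: 0.0938
```

Request:
step_arm:
  deltas:
    - [[0, 0, 0, 0], [0, 0, 0, 0], [0, 0, 0, 0], [0, 0, 0, 0], [0, 0, 0, 0]]
  fingers: -1
  force: 35

```text
time_s: 19.4
eef_pos: [0.4681, -0.3019, 0.2411]
tool_rot: [3.141, 0.001, 1.746]
force: [-0.0, -0.1, 0.3]
opening: 0.0576
```

Request:
step_arm:
  deltas:
    - [[0, 0, 0, 0], [0, 0, 0, 0], [0, 0, 0, 0], [0, 0, 0, 0], [0, 0, 0, 0]]

```text
time_s: 19.9
eef_pos: [0.468, -0.3018, 0.2406]
tool_rot: [-3.141, 0.0, 1.746]
force: [-0.4, 0.5, -0.3]
opening: 0.0173
```

Request:
step_arm:
  deltas:
    - [[0, 0, 0, 0], [0, 0, 0, 0], [0, 0, 0, 0], [0, 0, 0, 0], [0, 0, 0, 0]]

```text
time_s: 20.4
eef_pos: [0.468, -0.3018, 0.2406]
tool_rot: [-3.142, 0.0, 1.746]
force: [-0.2, -0.9, -0.1]
opening: 0.0136
```

Gripped at 14 mm. Lift out and carry over the stand.

Request:
step_arm:
  deltas:
    - [[0, 0, -0.015, 0], [0, 0, -0.02, 0], [0, 0, -0.025, 0], [0, 0, -0.03, 0], [0, 0, -0.03, 0]]

```text
time_s: 20.9
eef_pos: [0.4676, -0.3015, 0.3608]
tool_rot: [-3.14, -0.002, 1.746]
force: [0.5, 0.2, -3.3]
opening: 0.0139
```

Request:
step_arm:
  deltas:
    - [[0, 0, -0.03, 0], [0, 0, -0.015, 0], [0, 0, 0, 0], [0.02, 0.0085, 0, 0], [0.03, 0.0127, 0, 0]]

```text
time_s: 21.4
eef_pos: [0.4797, -0.2494, 0.4035]
tool_rot: [-3.139, -0.002, 1.743]
force: [0.7, 0.8, -2.9]
opening: 0.0139
```

Request:
step_arm:
  deltas:
    - [[0.03, 0.0127, 0, 0], [0.03, 0.0127, 0, 0], [0.03, 0.0127, 0, 0], [0.03, 0.0127, 0, 0], [0.03, 0.0127, 0, 0]]

```text
time_s: 21.9
eef_pos: [0.5161, -0.0887, 0.4036]
tool_rot: [-3.139, -0.002, 1.746]
force: [0.1, -0.8, -3.0]
opening: 0.0137
```

Request:
step_arm:
  deltas:
    - [[0.03, 0.0127, 0, 0], [0.03, 0.0127, 0, 0.026], [0.02, 0.008, 0, 0.026], [0.015, 0.007, 0, 0], [0, 0, 0, 0]]

```text
time_s: 22.4
eef_pos: [0.541, 0.012, 0.4036]
tool_rot: [-3.139, -0.002, 1.697]
force: [0.1, 0.0, -2.3]
opening: 0.0134
```

```bash
python3 - <<'E'
from h import *
to(.5406,.0164,.2466,1.694)
t=ctrl.read_camera('top');s=ctrl.read_camera('scene');cv2.imwrite('pics/s8.png',s);cv2.imwrite('pics/t8.png',t)
cv2.imwrite('pics/v8.png',cv2.resize(s[100:320,230:410],None,fx=2.7,fy=2.7,interpolation=cv2.INTER_CUBIC))
E
```

```text
t 22.4 pos [0.541  0.012  0.4036] rpy [-3.139e+00 -2.000e-03  1.697e+00] open 0.0134 F [ 0.1  0.  -2.3] -> shift [0.0041 0.0006 0.157 ] twist 0.003
```

View pics/v8.png

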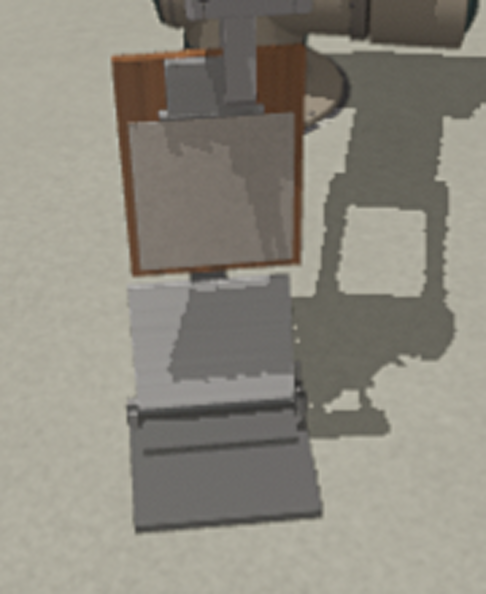

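Board hangs straight above the open stand: foot edge (133,274)-(300,263), lip (145,452)-(298,440), base front (135,530)-(322,515).

```bash
python3 - <<'E'
from h import *
a=.123;O=np.array([.527,-.0125]);R=np.array([[np.cos(a),np.sin(a)],[-np.sin(a),np.cos(a)]])
f=lambda l,z:((pt('scene',[(230+x/2.7,100+y/2.7) for x,y in l],z)[:,:2]-O)@R.T*1000).round(1).tolist()
print('foot',f([(133,275),(300,264)],.169),'lip top',f([(145,452),(298,440)],.02),'base front',f([(135,530),(322,515)],.012),'hinge ends',f([(128,410),(303,395)],.022))
E
```

```text
foot [[14.2, -53.4], [15.5, 64.4]] lip top [[43.6, -56.1], [44.1, 61.6]] base front [[113.3, -67.0], [114.2, 70.3]] hinge ends [[-1.5, -67.5], [-2.7, 71.8]]
```

Request:
step_arm:
  deltas:
    - [[0.004, 0.004, 0.02, 0], [0, 0, 0.035, 0], [0, 0, 0.035, 0], [0, 0, 0.035, 0], [0, 0, 0.02, 0]]

```text
time_s: 23.0
eef_pos: [0.5426, 0.0133, 0.2572]
tool_rot: [-3.136, -0.0, 1.692]
force: [0.1, -1.0, -3.2]
opening: 0.0136
```

Request:
step_arm:
  deltas:
    - [[0, 0, 0.004, 0], [0, 0, 0.002, 0], [0, 0, 0.001, 0], [0, 0, 0, 0]]

```text
time_s: 23.4
eef_pos: [0.5453, 0.0142, 0.2549]
tool_rot: [3.139, 0.001, 1.694]
force: [-0.2, 0.3, -3.4]
opening: 0.0136
```

```bash
python3 - <<'E'
from h import *
to(.5445,.0164,.2466,1.694)
E
```

```text
t 23.4 pos [0.5453 0.0142 0.2549] rpy [3.139e+00 1.000e-03 1.694e+00] open 0.0136 F [-0.2  0.3 -3.4] -> shift [ 0.0023 -0.0006  0.0083] twist -0.0
```

Request:
step_arm:
  deltas:
    - [[0, 0, 0.002, 0], [0, 0, 0.002, 0], [0, 0, 0.001, 0], [0, 0, 0, 0], [0, 0, 0, 0]]

```text
time_s: 23.9
eef_pos: [0.5447, 0.0146, 0.2486]
tool_rot: [-3.142, 0.0, 1.694]
force: [-0.7, 0.1, -2.7]
opening: 0.0137
```

Request:
step_arm:
  deltas:
    - [[0, 0, 0.001, 0], [0, 0, 0.001, 0], [0, 0, 0, 0], [0, 0, 0, 0]]

```text
time_s: 24.3
eef_pos: [0.5447, 0.0145, 0.2466]
tool_rot: [3.141, 0.0, 1.694]
force: [0.0, 0.6, -3.5]
opening: 0.0137
```

Request:
step_arm:
  deltas:
    - [[0, 0, 0.001, 0], [0, 0, 0.001, 0], [0, 0, 0, 0]]

```text
time_s: 24.6
eef_pos: [0.5447, 0.0146, 0.2466]
tool_rot: [3.14, 0.0, 1.694]
force: [-2.1, -0.1, 8.8]
opening: 0.0137
```

Request:
step_arm:
  deltas:
    - [[0, 0, 0.001, 0], [0, 0, 0, 0], [0, 0, 0, 0]]

```text
time_s: 24.9
eef_pos: [0.5448, 0.0146, 0.2466]
tool_rot: [3.139, 0.001, 1.694]
force: [-3.0, 0.7, 13.9]
opening: 0.0138
```

Foot touched at exactly the base height predicted. Ease off, open slightly, slide the fingers sideways clear of the tab, then walk the board back.

Request:
step_arm:
  deltas:
    - [[0, 0, -0.003, 0], [0, 0, 0, 0]]

```text
time_s: 25.1
eef_pos: [0.5448, 0.0145, 0.2469]
tool_rot: [3.141, 0.0, 1.694]
force: [0.2, -0.1, -2.1]
opening: 0.0135
```

Request:
step_arm:
  deltas:
    - [[0, 0, 0, 0], [0, 0, 0, 0], [0, 0, 0, 0]]
  fingers: -0.5

```text
time_s: 25.4
eef_pos: [0.5448, 0.0145, 0.2465]
tool_rot: [-3.142, 0.0, 1.694]
force: [-0.4, -0.1, -0.2]
opening: 0.0231
```

Request:
step_arm:
  deltas:
    - [[0.004, 0, 0, 0], [0.004, 0, 0, 0], [0.004, 0, 0, 0], [0, 0, 0, 0], [0, 0, 0, 0]]

```text
time_s: 25.9
eef_pos: [0.5432, 0.0267, 0.2467]
tool_rot: [3.142, 0.0, 1.694]
force: [0.4, 0.8, -0.1]
opening: 0.0239
```

```bash
python3 - <<'E'
from h import *
to(.5447,.0146,.2466,1.694)
s=ctrl.read_camera('scene');cv2.imwrite('pics/s9.png',s)
cv2.imwrite('pics/v9.png',cv2.resize(s[130:320,250:420],None,fx=3,fy=3,interpolation=cv2.INTER_CUBIC))
E
```

```text
t 25.9 pos [0.5432 0.0267 0.2467] rpy [3.142 0.    1.694] open 0.0239 F [ 0.4  0.8 -0.1] -> shift [-0.0122  0.      0.0001] twist 0.0
```

View pics/v9.png

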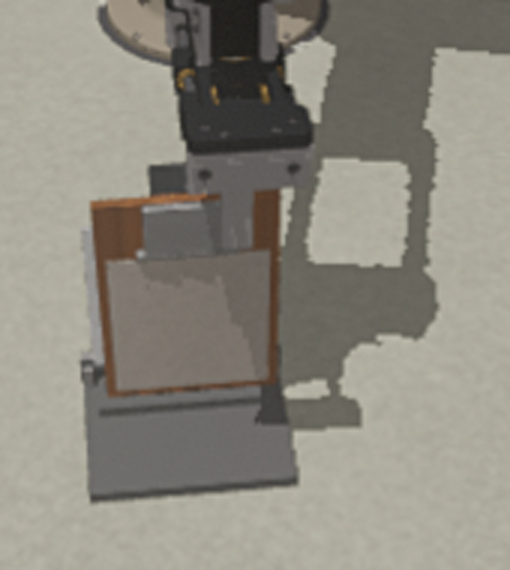

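Board stands upright behind the lip; fingers (237,220) are well to the side of the tab (168,180). Now lean it back.

Request:
step_arm:
  deltas:
    - [[0, -0.003, 0, 0], [0, -0.003, 0, 0], [0, -0.003, 0, 0], [0, -0.003, 0, 0], [0, -0.003, 0, 0]]

```text
time_s: 26.45
eef_pos: [0.5279, 0.0245, 0.2467]
tool_rot: [-3.142, 0.0, 1.694]
force: [-0.2, -0.8, 0.2]
opening: 0.0234
```

Request:
step_arm:
  deltas:
    - [[0, -0.003, 0, 0], [0, -0.003, 0, 0], [0, -0.003, 0, 0], [0, 0, 0, 0]]
  fingers: -0.2

```text
time_s: 26.85
eef_pos: [0.5188, 0.0235, 0.2466]
tool_rot: [-3.141, 0.0, 1.694]
force: [-0.6, -0.6, 0.2]
opening: 0.0372
```

Request:
step_arm:
  deltas:
    - [[0, -0.004, 0, 0], [0, -0.004, 0, 0], [0, -0.004, 0, 0], [0, -0.004, 0, 0], [0, 0, 0, 0]]
  fingers: 0.1

```text
time_s: 27.35
eef_pos: [0.5027, 0.0215, 0.2466]
tool_rot: [-3.141, 0.0, 1.694]
force: [-0.4, -0.7, 0.4]
opening: 0.0516
```

```bash
python3 - <<'E'
from h import *
to(.5432,.0267,.2466,1.694)
s=ctrl.read_camera('scene');cv2.imwrite('pics/s10.png',s)
cv2.imwrite('pics/v10.png',cv2.resize(s[130:320,250:420],None,fx=3,fy=3,interpolation=cv2.INTER_CUBIC))
E
```

```text
t 27.35 pos [0.5027 0.0215 0.2466] rpy [-3.141  0.     1.694] open 0.0516 F [-0.4 -0.7  0.4] -> shift [0.0002 0.0408 0.    ] twist -0.0
```

View pics/v10.png

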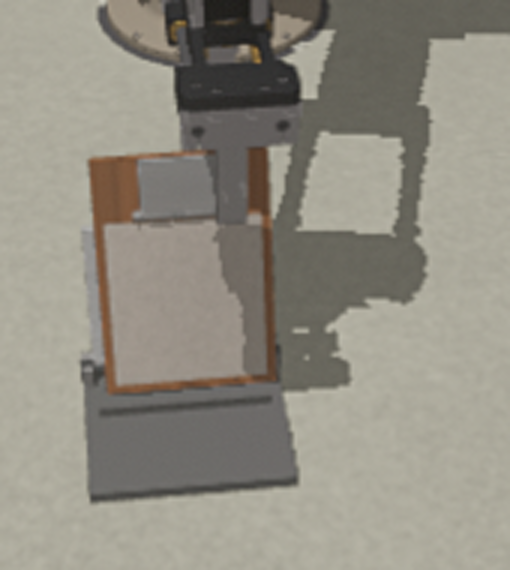

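Board is leaning back evenly with foot behind the lip. A bit further until it rests on the panel, then open and rise.

Request:
step_arm:
  deltas:
    - [[0, -0.003, 0, 0], [0, -0.003, 0, 0], [0, -0.003, 0, 0], [0, -0.003, 0, 0], [0, -0.003, 0, 0]]
  fingers: 0.35

```text
time_s: 27.9
eef_pos: [0.4884, 0.0197, 0.2467]
tool_rot: [3.141, 0.0, 1.694]
force: [-0.5, 0.4, -0.8]
opening: 0.0633
```

Request:
step_arm:
  deltas:
    - [[0, -0.002, 0, 0], [0, -0.002, 0, 0], [0, 0, 0, 0], [0, 0, 0, 0]]
  fingers: 0.6

```text
time_s: 28.3
eef_pos: [0.4847, 0.0192, 0.2467]
tool_rot: [3.141, 0.0, 1.694]
force: [-0.2, 0.3, -0.3]
opening: 0.075
```

Request:
step_arm:
  deltas:
    - [[0, 0, -0.01, 0], [0, 0, -0.02, 0], [0, 0, -0.03, 0], [0, 0, -0.04, 0], [0, 0, -0.04, 0]]

```text
time_s: 28.8
eef_pos: [0.4844, 0.0193, 0.3886]
tool_rot: [3.142, 0.0, 1.694]
force: [1.2, -0.1, -0.1]
opening: 0.0753
```

```bash
python3 - <<'E'
from h import *
to(.5,.0,.36)
s=ctrl.read_camera('scene');t=ctrl.read_camera('top');cv2.imwrite('pics/s11.png',s);cv2.imwrite('pics/t11.png',t)
cv2.imwrite('pics/v11.png',np.hstack([cv2.resize(s[140:330,240:420],None,fx=2.4,fy=2.4,interpolation=cv2.INTER_CUBIC),cv2.resize(s[140:330,420:560],None,fx=2.4,fy=2.4)]))
E
```

```text
t 28.8 pos [0.4844 0.0193 0.3886] rpy [3.142 0.    1.694] open 0.0753 F [ 1.2 -0.1 -0.1] -> shift [-0.021   0.0131  0.0286] twist 0
```

View pics/v11.png

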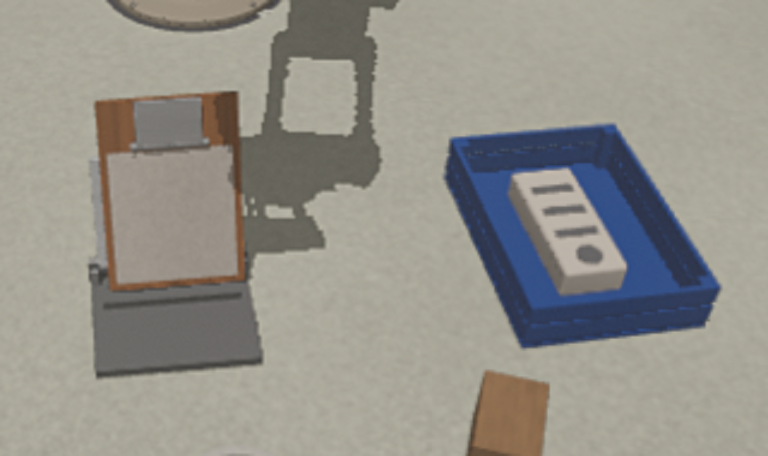

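Board rests on the panel, clip up and outward, foot (110,291)-(245,279) behind the lip; brick flat in the basket. A numeric check and a bystander comparison.

Request:
step_arm:
  deltas:
    - [[0, 0, 0, 0], [0, 0, 0, 0], [0, 0, 0, 0]]

```text
time_s: 29.2
eef_pos: [0.484, 0.0193, 0.3851]
tool_rot: [-3.138, -0.001, 1.694]
force: [0.7, -0.2, -0.1]
opening: 0.0754
```

```bash
python3 - <<'E'
from h import *
a=.123;O=np.array([.527,-.0125]);R=np.array([[np.cos(a),np.sin(a)],[-np.sin(a),np.cos(a)]])
f=lambda l,z:((pt('scene',[(240+x/2.4,140+y/2.4) for x,y in l],z)[:,:2]-O)@R.T*1000)
ft=f([(110,291),(245,279)],.013)
for z in (.165,.170,.175):
  tp=f([(96,100),(238,92)],z);print('z',z,'top',tp.round(1).tolist(),'lean',np.arctan2((ft-tp)[:,0].mean(),1000*z-13).round(3),'len',np.hypot((ft-tp)[:,0].mean(),1000*z-13).round(0))
print('foot',ft.round(1).tolist())
s0=cv2.imread('pics/scene0.png');s=ctrl.read_camera('scene');d=cv2.absdiff(s0,s).max(2)
for n,(x0,y0,x1,y1) in dict(spray=(120,265,190,350),tape=(310,325,370,380),carton=(430,292,470,350),plain=(130,207,195,245)).items():
  print(n,'changed px',int((d[y0:y1,x0:x1]>40).sum()),'of',(y1-y0)*(x1-x0))
print('motion',int((cv2.absdiff(cv2.imread('pics/s11.png'),s).max(2)>25).sum()))
to(.5,0,.36)
E
```

```text
z 0.165 top [[-55.7, -49.7], [-53.0, 69.7]] lean 0.449 len 169.0
z 0.17 top [[-48.8, -49.6], [-46.1, 68.7]] lean 0.4 len 170.0
z 0.175 top [[-41.9, -49.5], [-39.2, 67.7]] lean 0.352 len 173.0
foot [[19.6, -51.0], [18.2, 68.8]]
spray changed px 0 of 5950
tape changed px 0 of 3300
carton changed px 0 of 2320
plain changed px 108 of 2470
motion 1169
t 29.25 pos [0.4841 0.0193 0.3852] rpy [-3.139e+00 -1.000e-03  1.694e+00] open 0.0752 F [ 0.4 -0.1 -0.5] -> shift [-0.0211  0.0135  0.0251] twist 0
```

```bash
python3 - <<'E'
from station import ctrl
print(ctrl.hand_in())
E
```

```text
the job is handed in; nothing more can be done
None
```

The job is handed in, at about 29 s of the 72 s allowed; the hand-in gives no verdict. The brick is flat in the basket, the panel is snapped open and the clipboard is standing on the stand. The gripper is open and raised clear.

**What I did**
- **Brick:** I gripped the brick across its width and lowered it onto the basket floor until I felt contact.
- **Panel:** I gripped the tab, took the panel along its arc to about 1.4 rad, and let go.
- **Clipboard:** I lifted it by the clip and set it upright between hinge and lip. Contact came at exactly the predicted base height. I then walked it back onto the panel with the fingers loosely open.

**What the last checks showed**
- **Clipboard:** the foot is about 15 mm in front of the hinge and about 9 mm off the middle. It leans about 0.40 rad, looks square, and has the clip up and facing outward.
- **Brick:** it lies flat and free inside the basket.
- **Panel:** it is open, judged by eye from the pictures. I did not measure its angle separately.
- **Spray, tape and carton:** no pixels changed in the scene view.
- **Plain board:** 108 of 2470 pixels changed. I put this down to the clipboard behind it having gone, but I did not look closer.
- **Motion check:** 1169 pixels differed between the last two scene pictures. The arm was still settling by about 3 mm, and I took that to be the cause without checking the clipboard separately.
- **Disagreements:** early on, the two cameras differed by up to 10 mm on the brick and tab, within what the grips allowed.

I viewed 12 pictures, two over the budget of 10.

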